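# Reset the tripped reactor limiter behind its hidden hatch catch

### The job

The reactor's over-temperature limiter has tripped. Feel along the plain grey strip on top of the limiter box, in front of its metal hatch, for the flush release plate hidden in it, and press it in so that the hatch springs open. Then press the blue reset button inside fully home, and take the hand away with the hatch left open; pick up or shift none of the lab ware standing around.

Things in the scene. Friction and masses are not known exactly. Their poses are not given: they have to be found in the camera images.
- limiter: White limiter box fixed to the bench, 220 (x) x 300 (y) x 95 mm high. Origin: centre of its underside; x points from its front face (display, knobs) to its rear, y to its left. Flat level top at z 95 mm, from front to rear: white rim; grey strip, x -95 to -41 mm, full width; aluminium hatch, x -40 to +71, y -76 to +76 mm, flush; white rear margin with three lamps.
- strip_mid (a point): Middle of the grey strip, on its hard level upper face; axes as the box's. The release plate is let into the strip at this point's x, its centre anywhere within 40 mm to either side along y, differing from box to box. Same grey, in an opening 40 (x) x 46 (y) mm, plate 1 mm smaller all round, face 2 mm below the strip. The rest of the strip does not give.
- release (a joint): How far the release plate is pressed in, m: 0 at rest, 0.005 at its stop. It moves straight down against a spring, 1.4 N at first and 4.9 N at the stop, and frees the hatch at about 4 mm; it springs back when let go.
- hatch (a joint): Hatch angle, rad: 0 shut and flush, 2.4 fully open. Aluminium plate 4 mm thick, hinged along its rear edge; once freed by the release, its spring swings it up and back, away from the strip, to fully open in about 2 s, and keeps it there. It opens in no other way.
- hatch_edge (a point): Middle of the hatch's front edge, on its upper face, 111 mm from the hinge; it moves with the hatch.
- reset (a joint): How far the blue reset button is pressed in, m: 0 at rest, 0.005 fully home. It needs 1.5 N at first and 5 N at the stop, moves straight down and springs back.
- reset_top (a point): Centre of the top of the blue reset button: 26 mm across, in a black collar 42 mm across, 5 mm proud of it. It stands in the compartment under the hatch, at x 0, y +40 mm of the box, its top 14 mm below the box's top; seen only when the hatch is open. Compartment 113 (x) x 154 (y) mm, 35 mm deep; other fittings in it are lower than the button and over 30 mm from its centre.
- flask_mid (a point): Conical glass flask standing on the bench beside the box, 82 mm across at the foot, 128 mm high; the point lies on its axis 60 mm up. Leave it alone.
- sleeve_mid (a point): Open steel sleeve standing on end beside the box, 68 mm across, 100 mm high; the point is its centre. Leave it alone.
- jar_mid (a point): Amber jar with a white cap, 56 mm across, 85 mm high, standing near the rear left of the box; the point is its centre, 42 mm up. Leave it alone.
- spanner: Steel spanner lying flat on the bench in front of the box, across it, about 180 mm long along its x axis; origin on its underside. Leave it alone.

How it is judged:
On the way, in this order (a step that is already met when the one before it is completed fails the run):
1. the hatch has sprung open (value of joint hatch above 2 rad), for 0.2 s.
2. the reset button is pressed fully home (value of joint reset above 0.004 m), for 0.1 s.
At the end, for the whole second after the job is handed in: The hatch stands open by more than 2.0 rad, the release plate and the reset button have sprung back to within 1.5 mm of their rest positions, and the flask, sleeve, jar and spanner are within 20 mm of where they stood (value of joint hatch above 2 rad and value of joint each of release, reset below 0.0015 m and distance of each of flask_mid, sleeve_mid, jar_mid, spanner from where it was at the start of the episode below 0.02 m); the robot touches nothing.
It fails at once if lab ware is lifted, shifted by more than 20 mm or tipped (distance of any of flask_mid, sleeve_mid, jar_mid, spanner from where it was at the start of the episode above 0.02 m or angle between any of flask_mid, sleeve_mid, jar_mid's own z axis and vertical above 0.35 rad).
It also fails if it takes over 51 s, if anything falls off the work surface, if the arm or the gripper's body presses on something with over 40 N, if the wrist force passes 120 N, or if a joint passes its speed limit or range.

### The arm

A 6-joint arm with a two-finger parallel gripper is mounted at the origin on the work surface. World frame = base frame: x ahead of the robot, y to its left, z up, the work surface at z = 0. Lengths are in m, angles in rad, forces in N, time in s.
With the tool pointing down it reaches from about 0.275 to 0.725 m from the base axis. Payload 15.9 kg.
Tool frame: the origin (TCP) lies midway between the tips of the shut fingers; the grasp point (between the pads) lies 19 mm behind it; x points along the fingers, y is the direction in which the jaws open and shut, and the axes are right-handed (so a half turn about x gives the same grasp; the last joint's range is limited). The gripper opens to 85 mm and grips with 20 to 120 N. Pads are 22 mm wide; open, the fingers measure 114 mm over their backs; the gripper's body (76 mm by 85 mm) begins 54 mm behind the grasp point. The pads swing forward as they close: fully open they stand 13 mm farther back than shut.
Start: joints at [-1.172, 0.213, -0.034, 1.323, 0, 1.571], TCP at [0.194, -0.461, 0.231] pointing down, gripper open.
Joint ranges: [-2.98, 2.98], [-0.74, 1.72], [-1.14, 1.35], [-2.1, 2.04], [-1.57, 1.44], [-3.14, 3.14]. Speed limits (rad/s): [1.89, 1.89, 2.39, 2.57, 3.14, 3.14].

### API

Orientations are given as [roll, pitch, yaw] about the fixed x, y, z axes, in that order (R = Rz(yaw) Ry(pitch) Rx(roll)).
In Python, from plant import ctrl, imaging, ticket gives the robot as it stands. The module is installed in compiled form; this text tells all that it offers.
- The arm moves only by the tool move_arm, never from a script. Its argument "series" is a list of rows, each an object of numbers: "dx", "dy", "dz": the shift along the tool's x, y, z in m; "wx", "wy", "wz": the turn, a rotation vector about the tool's x, y, z in rad. A call has 1 to 20 rows; each row is the pose to reach, as a shift and turn from the pose measured when the call began, along the tool's axes at that moment; what a row does not reach only later rows make up. A row lasts 1/12 s, in which the tool goes at most 41.7 mm and 7.16 degrees, less where a joint would pass 70% of its speed; a pose out of reach is approached as far as the arm can. A call with a gripper value outside its range is refused whole. "grip" is the opening, from 0 (shut) to 1 (fully open), set as the call begins (left out, the last holds). The fingers move at their own pace and stop on an object; "grip_force" is the grip in N (left out, the last holds). Time passes only in rows, so rows that repeat a pose let the fingers close. It gives the time, the measured TCP pose, the force and the opening at its end, in the units of the state.
- ctrl.get_obs(): the state, without advancing time (a new reading comes with each control period).
- imaging.snapshot(name): name is "scene" or "top"; returns a dict with "img" (400x640x3 uint8, red, green, blue), "intrinsics" (3x3 intrinsics, pixels), "distortion" ([k1, k2, p1, p2, k3] as OpenCV has them; the pictures are not rectified), "R" (3x3) and "t" (3): a world point X has camera coordinates R X + t. Camera axes: x right, y down, z forward; pixel columns grow to the right and rows downward; lengths in m; the calibration is good to about 2 mm. A picture is of the moment at which its call begins. There is no depth.
- ticket.sign_off(): hands the job in, once; it reports no verdict.
The state is a dict: "clock": time; "joints": joint angles; "joint_velocities": joint speeds; "effort": joint torques, N m; "tcp_pos": TCP position; "tool_rot": TCP orientation; "wrist_force": force on the tool from outside, world axes, zero at the start; "wrist_torque": the same for the moment, N m; "finger_gap": finger opening in m.
Only numpy, scipy, OpenCV 4.12 (cv2) and the standard library are available. Lean on these libraries where they do the work, as an engineer would, in place of code of your own. Each camera call takes 0.05 s, during which the arm holds its last target.

## Working session

There is one attempt and no reset: what is moved stays moved. The work goes in short steps, Python scripts to look and compute and a tool call to move; the robot and the scene stay as the last step left them, time stands still between calls to the robot, and variables do not carry over. Pictures are saved under pics/ and viewed, and the job is handed in when it is done.

Besides the shell and the picture viewer there is one more tool, called by a JSON object that holds its "op" and its "data", one argument or row to a line. move_arm: Moves the arm, as the interface text tells. Its arguments: {"type":"object","properties":{"series":{"type":"array","items":{"type":"object","properties":{"dx":{"type":"number"},"dy":{"type":"number"},"dz":{"type":"number"},"wx":{"type":"number"},"wy":{"type":"number"},"wz":{"type":"number"}}}},"grip":{"type":"number"},"grip_force":{"type":"number"}},"required":["series"]}

```bash
mkdir -p pics; python3 - <<'E'
from plant import ctrl, imaging
import cv2,pickle
o=ctrl.get_obs(); print({k:o[k] for k in ('clock','tcp_pos','tool_rot','wrist_force','finger_gap')})
for n in ('scene','top'):
    s=imaging.snapshot(n); cv2.imwrite(f'pics/{n}0.png',s['img'][:,:,::-1]); pickle.dump(s,open(f'{n}0.pkl','wb'))
    print(n,s['intrinsics'],s['distortion'],s['R'],s['t'])
E
```

```text
{'clock': 0.0, 'tcp_pos': array([ 0.19402523, -0.46045695,  0.23080568]), 'tool_rot': array([-1.57043158,  1.56967596,  1.96999202]), 'wrist_force': array([ 0.36927341, -0.7938901 , -0.673235  ]), 'finger_gap': 0.08554954123912183}
scene [[423.34713277   0.         320.26114198]
 [  0.         423.34713277 199.74945974]
 [  0.           0.           1.        ]] [-0.05397846  0.          0.          0.          0.        ] [[-7.72200067e-01  6.35379200e-01  5.73993554e-04]
 [ 4.44507812e-01  5.40872007e-01 -7.14052013e-01]
 [-4.54004254e-01 -5.51135867e-01 -7.00092418e-01]] [ 0.37619719 -0.23109595  1.37633176]
top [[416.03355718   0.         323.6824669 ]
 [  0.         416.03355718 200.52320991]
 [  0.           0.           1.        ]] [-0.1044783  0.         0.         0.         0.       ] [[-0.02559531 -0.99961958 -0.01027506]
 [-0.98954303  0.02679411 -0.14172747]
 [ 0.14194886  0.00654006 -0.98985239]] [0.0904722  0.58019609 0.9832609 ]
```

View pics/scene0.png

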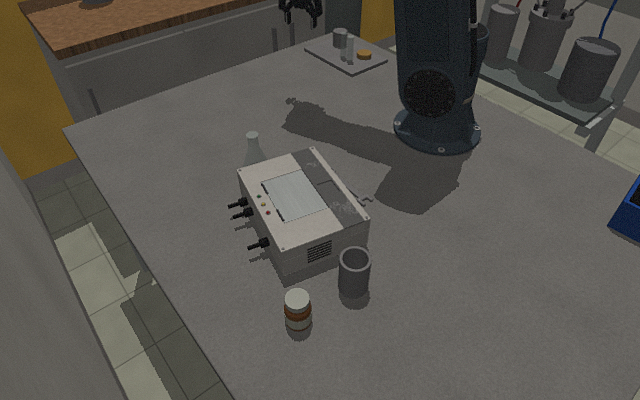

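View pics/top0.png

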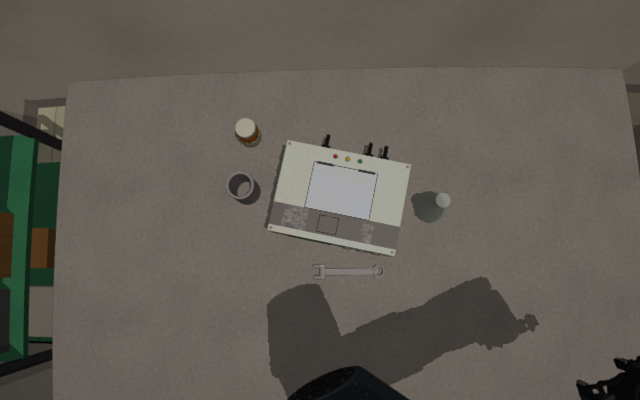

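The top view shows the box around (340,198), with what looks like a plate outline in the strip near (327,224). The sleeve is at (241,186), the jar at (247,130), the flask at (432,205) and the spanner at (348,271). I'll zoom in on the outline.

```bash
python3 - <<'E'
import cv2
im=cv2.imread('pics/top0.png')[130:270,255:425]; im=cv2.resize(im,None,fx=4.4,fy=4.2,interpolation=cv2.INTER_CUBIC)
im=cv2.convertScaleAbs(im,alpha=1.3,beta=0);cv2.imwrite('pics/z0.png',im)
im=cv2.imread('pics/scene0.png')[135:285,225:385]; im=cv2.resize(im,None,fx=4,fy=4,interpolation=cv2.INTER_CUBIC)
im=cv2.convertScaleAbs(im,alpha=1.3,beta=0);cv2.imwrite('pics/z1.png',im)
E
```

```text
(no output)
```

View pics/z0.png

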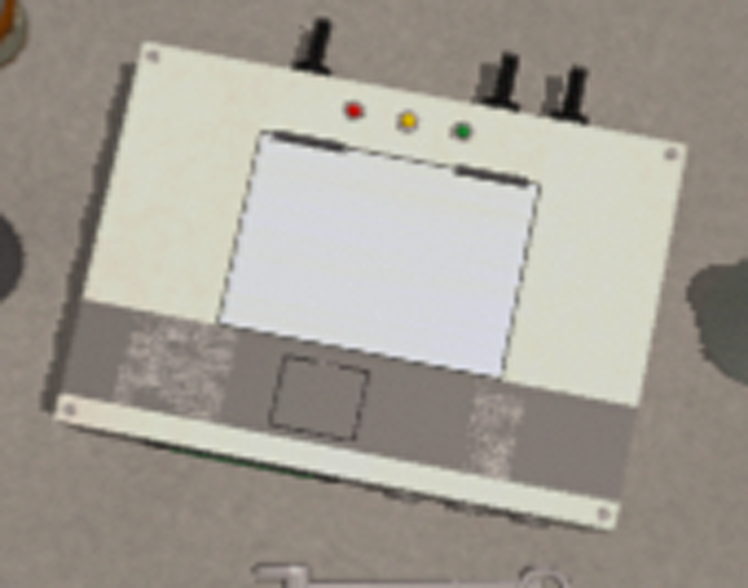

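View pics/z1.png

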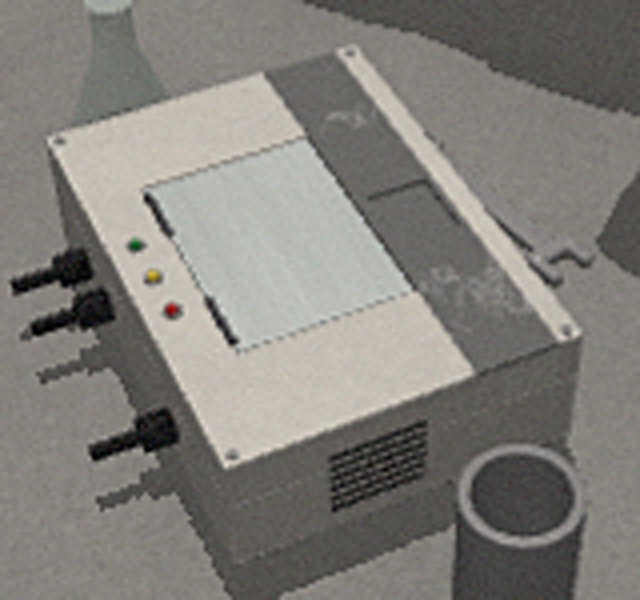

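The plate outline is visible in both views. In the top view its zoomed corners are (286,355), (369,373), (356,440) and (270,424). The box's top corners are at (145,43), (686,147), (614,528) and (56,420).

```bash
cat > h.py <<'E'
import cv2,numpy as np,pickle
def ray(s,px,z):
    u=cv2.undistortPoints(np.array(px,float).reshape(-1,1,2),s['intrinsics'],np.array(s['distortion'])).reshape(-1,2)
    d=np.c_[u,np.ones(len(u))]@s['R']; c=-s['R'].T@s['t']
    return c+d*((z-c[2])/d[:,2])[:,None]
def fit(box,w):
    b=np.array(box,float);w=np.array(w)[:,:2]; bc=b.mean(0);wc=w.mean(0);B=b-bc;W=w-wc
    a=np.arctan2((B[:,0]*W[:,1]-B[:,1]*W[:,0]).sum(),(B*W).sum())
    R=np.array([[np.cos(a),-np.sin(a)],[np.sin(a),np.cos(a)]]); t=wc-R@bc
    return a,R,t,(b@R.T+t-w)
E
python3 - <<'E'
from h import *
s=pickle.load(open('top0.pkl','rb'));c=pickle.load(open('scene0.pkl','rb'))
Z=lambda p:np.array(p)/[4.4,4.2]+[255,130]
C=lambda p:np.array(p)/4+[225,135]
b=[(110,150),(110,-150),(-110,-150),(-110,150),(-40,76),(-40,-76),(71,76),(71,-76)]
b=np.array(b)/1000
w=ray(s,Z([(145,43),(686,147),(614,528),(56,420),(218,323),(501,377),(262,131),(539,184)]),.095)
a,R,t,e=fit(b,w);print('top',a,t,np.abs(e).max())
p=ray(s,Z([(286,355),(369,373),(356,440),(270,424)]),.094)[:,:2]
print('plate box frame',(p-t)@R,((p-t)@R).mean(0),p.mean(0))
w2=ray(c,C([(230,465),(50,138),(345,47),(580,340),(411,292),(303,138),(238,350),(147,188)]),.095)
a2,R2,t2,e2=fit(b,w2);print('scene',a2,t2,e2.round(4).tolist())
p=ray(c,C([(368,198),(424,181),(460,222)]),.095)[:,:2];print((p-t2)@R2)
for n,q in(('plate',(-.068,((ray(s,Z([(286,355),(369,373),(356,440),(270,424)]),.094)[:,:2]-t)@R).mean(0)[1])),('reset',(0,.04))): print(n,R@q+t,R2@q+t2)
# ware
print('flask/sleeve/jar rims', ray(s,[(443,201)],.128),ray(s,[(241,183)],.1),ray(s,[(246,127)],.085),ray(s,[(315,271),(382,271)],.003))
from plant import ctrl
from scipy.spatial.transform import Rotation as Ro
print(Ro.from_euler('xyz',ctrl.get_obs()['tool_rot']).as_matrix().round(3))
E
```

```text
top -0.22869210562393358 [0.5825263  0.03618177] 0.0014406032263870605
plate box frame [[-0.0501394   0.03765863]
 [-0.05115545 -0.00729601]
 [-0.08882803 -0.00790588]
 [-0.0892783   0.03814849]] [-0.06985029  0.01515131] [0.5179295  0.06677393]
scene -0.22985526096005476 [0.58565109 0.03959054] [[0.0045, 0.0004], [0.003, -0.0019], [-0.0056, 0.0025], [-0.0039, -0.0022], [-0.0019, -0.0004], [-0.0009, 0.001], [0.0015, 0.0012], [0.0033, -0.0006]]
[[-0.0512744  -0.00717554]
 [-0.08941991 -0.00587435]
 [-0.09189908  0.03692794]]
plate [0.51973162 0.06635446] [0.52289155 0.06983624]
reset [0.59159445 0.07514032] [0.59476455 0.07853851]
flask/sleeve/jar rims [[ 0.56159998 -0.19581316  0.128     ]] [[0.62091072 0.26810588 0.1       ]] [[0.76267635 0.25992352 0.085     ]] [[ 0.41020585  0.10173475  0.003     ]
 [ 0.40559595 -0.06613325  0.003     ]]
[[-0.     0.388 -0.922]
 [ 0.001 -0.922 -0.388]
 [-1.    -0.001  0.   ]]
```

Both views agree on the box's pose. The yaw is -0.229 rad, and the plate is at box y +15 mm, or world (0.520, 0.067). The 23 mm between the strip's rear edge and the plate's middle fits too. I'll move above the plate with the fingers shut and the jaws along box x.

{"op": "move_arm", "data": {
  "series": [
    {"dx": 0.03, "dy": -0.36, "dz": -0.5055, "wx": -0.943},
    {"dx": 0.03, "dy": -0.36, "dz": -0.5055, "wx": -0.943},
    {"dx": 0.03, "dy": -0.36, "dz": -0.5055, "wx": -0.943},
    {"dx": 0.03, "dy": -0.36, "dz": -0.5055, "wx": -0.943},
    {"dx": 0.03, "dy": -0.36, "dz": -0.5055, "wx": -0.943},
    {"dx": 0.03, "dy": -0.36, "dz": -0.5055, "wx": -0.943},
    {"dx": 0.03, "dy": -0.36, "dz": -0.5055, "wx": -0.943},
    {"dx": 0.03, "dy": -0.36, "dz": -0.5055, "wx": -0.943},
    {"dx": 0.03, "dy": -0.36, "dz": -0.5055, "wx": -0.943},
    {"dx": 0.03, "dy": -0.36, "dz": -0.5055, "wx": -0.943},
    {"dx": 0.03, "dy": -0.36, "dz": -0.5055, "wx": -0.943},
    {"dx": 0.03, "dy": -0.36, "dz": -0.5055, "wx": -0.943},
    {"dx": 0.03, "dy": -0.36, "dz": -0.5055, "wx": -0.943},
    {"dx": 0.03, "dy": -0.36, "dz": -0.5055, "wx": -0.943},
    {"dx": 0.03, "dy": -0.36, "dz": -0.5055, "wx": -0.943},
    {"dx": 0.03, "dy": -0.36, "dz": -0.5055, "wx": -0.943},
    {"dx": 0.03, "dy": -0.36, "dz": -0.5055, "wx": -0.943},
    {"dx": 0.03, "dy": -0.36, "dz": -0.5055, "wx": -0.943}
  ],
  "grip": 0
}}

```text
invalid input
```

{"op": "move_arm", "data": {
  "series": [
    {"dx": 0.03, "dy": -0.36, "dz": -0.5, "wx": -0.94, "wy": 0, "wz": 0}
  ],
  "grip": 0.0,
  "grip_force": 40
}}

```text
clock: 0.18
tcp_pos: [0.2141, -0.4283, 0.2286]
tool_rot: [0.031, 1.57, -2.593]
wrist_force: [2.3, -1.1, -0.6]
finger_gap: 0.0757
```

```bash
python3 -c "
from plant import ctrl
o=ctrl.get_obs();print(o['clock'],o['tcp_pos'],o['joints'],o['finger_gap'])"
```

```text
0.1833 [ 0.2140638  -0.42831135  0.22860652] [-1.10650997e+00  1.69688835e-01 -9.44673818e-02  1.30653674e+00
 -1.22946700e-03  1.51767569e+00] 0.07571234021308922
```

```bash
cat > d.py <<'E'
import sys,numpy as np
from plant import ctrl
from scipy.spatial.transform import Rotation as Ro
# python3 d.py x y z : shift to target with jaw along box x, pointing down
o=ctrl.get_obs(); R=Ro.from_euler('xyz',o['tool_rot']).as_matrix()
a=-0.229; T=np.c_[[0,0,-1],[np.cos(a),np.sin(a),0],[0,0,0]]; T[:,2]=np.cross(T[:,0],T[:,1])
d=R.T@(np.array(list(map(float,sys.argv[1:4])))-o['tcp_pos'])
print(o['clock'],o['tcp_pos'].round(4),o['joints'].round(2),o['wrist_force'].round(2),'d',d.round(4),'w',Ro.from_matrix(R.T@T).as_rotvec().round(4))
E
python3 d.py .52 .067 .18
```

```text
0.1833 [ 0.2141 -0.4283  0.2286] [-1.11  0.17 -0.09  1.31 -0.    1.52] [ 2.35 -1.07 -0.6 ] d [ 0.048  -0.2792 -0.5109] w [-8.244e-01  1.200e-03  5.000e-04]
```

{"op": "move_arm", "data": {
  "series": [
    {"dx": 0.048, "dy": -0.279, "dz": -0.511, "wx": -0.824},
    {"dx": 0.048, "dy": -0.279, "dz": -0.511, "wx": -0.824},
    {"dx": 0.048, "dy": -0.279, "dz": -0.511, "wx": -0.824},
    {"dx": 0.048, "dy": -0.279, "dz": -0.511, "wx": -0.824},
    {"dx": 0.048, "dy": -0.279, "dz": -0.511, "wx": -0.824},
    {"dx": 0.048, "dy": -0.279, "dz": -0.511, "wx": -0.824},
    {"dx": 0.048, "dy": -0.279, "dz": -0.511, "wx": -0.824},
    {"dx": 0.048, "dy": -0.279, "dz": -0.511, "wx": -0.824},
    {"dx": 0.048, "dy": -0.279, "dz": -0.511, "wx": -0.824},
    {"dx": 0.048, "dy": -0.279, "dz": -0.511, "wx": -0.824},
    {"dx": 0.048, "dy": -0.279, "dz": -0.511, "wx": -0.824},
    {"dx": 0.048, "dy": -0.279, "dz": -0.511, "wx": -0.824},
    {"dx": 0.048, "dy": -0.279, "dz": -0.511, "wx": -0.824},
    {"dx": 0.048, "dy": -0.279, "dz": -0.511, "wx": -0.824},
    {"dx": 0.048, "dy": -0.279, "dz": -0.511, "wx": -0.824},
    {"dx": 0.048, "dy": -0.279, "dz": -0.511, "wx": -0.824},
    {"dx": 0.048, "dy": -0.279, "dz": -0.511, "wx": -0.824}
  ],
  "grip": 0.0,
  "grip_force": 40
}}

```text
invalid input
```

```bash
python3 d.py .52 .067 .1;python3 - <<'E'
from plant import imaging
import cv2
ims=[cv2.resize(imaging.snapshot(n)['img'][:,:,::-1][y:y+140,x:x+180],None,fx=3.9,fy=2.1*1.0) for n,x,y in(('scene',220,100),('top',250,120))]
cv2.imwrite('pics/m1.png',cv2.vconcat(ims))
E
```

```text
0.1833 [ 0.2141 -0.4283  0.2286] [-1.11  0.17 -0.09  1.31 -0.    1.52] [ 2.35 -1.07 -0.6 ] d [ 0.128  -0.2792 -0.511 ] w [-8.244e-01  1.200e-03  5.000e-04]
```

View pics/m1.png

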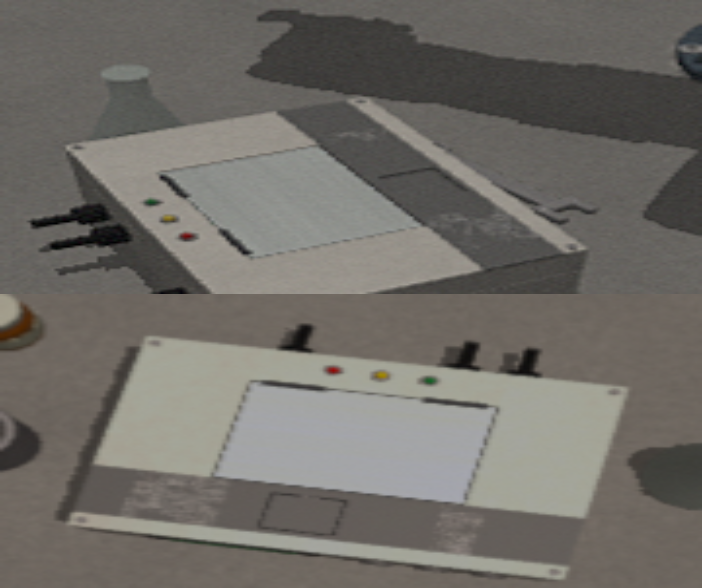

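The move was refused, so the picture shows the same scene as before. Either every field is required or there is a size limit on the shifts. I'll send all the fields with smaller shifts.

{"op": "move_arm", "data": {
  "series": [
    {"dx": 0.04, "dy": -0.25, "dz": -0.46, "wx": -0.824, "wy": 0, "wz": 0},
    {"dx": 0.04, "dy": -0.25, "dz": -0.46, "wx": -0.824, "wy": 0, "wz": 0},
    {"dx": 0.04, "dy": -0.25, "dz": -0.46, "wx": -0.824, "wy": 0, "wz": 0},
    {"dx": 0.04, "dy": -0.25, "dz": -0.46, "wx": -0.824, "wy": 0, "wz": 0},
    {"dx": 0.04, "dy": -0.25, "dz": -0.46, "wx": -0.824, "wy": 0, "wz": 0},
    {"dx": 0.04, "dy": -0.25, "dz": -0.46, "wx": -0.824, "wy": 0, "wz": 0},
    {"dx": 0.04, "dy": -0.25, "dz": -0.46, "wx": -0.824, "wy": 0, "wz": 0},
    {"dx": 0.04, "dy": -0.25, "dz": -0.46, "wx": -0.824, "wy": 0, "wz": 0},
    {"dx": 0.04, "dy": -0.25, "dz": -0.46, "wx": -0.824, "wy": 0, "wz": 0},
    {"dx": 0.04, "dy": -0.25, "dz": -0.46, "wx": -0.824, "wy": 0, "wz": 0},
    {"dx": 0.04, "dy": -0.25, "dz": -0.46, "wx": -0.824, "wy": 0, "wz": 0},
    {"dx": 0.04, "dy": -0.25, "dz": -0.46, "wx": -0.824, "wy": 0, "wz": 0},
    {"dx": 0.04, "dy": -0.25, "dz": -0.46, "wx": -0.824, "wy": 0, "wz": 0},
    {"dx": 0.04, "dy": -0.25, "dz": -0.46, "wx": -0.824, "wy": 0, "wz": 0},
    {"dx": 0.04, "dy": -0.25, "dz": -0.46, "wx": -0.824, "wy": 0, "wz": 0},
    {"dx": 0.04, "dy": -0.25, "dz": -0.46, "wx": -0.824, "wy": 0, "wz": 0}
  ],
  "grip": 0.0,
  "grip_force": 40
}}

```text
clock: 1.62
tcp_pos: [0.487, 0.0259, 0.1896]
tool_rot: [-2.554, 1.569, 1.943]
wrist_force: [-0.4, -0.5, -0.3]
finger_gap: 0.0
```

```bash
python3 d.py .52 .067 .11
```

```text
1.6167 [0.487  0.0259 0.1896] [ 0.05  0.2  -0.16  1.22  0.    1.84] [-0.44 -0.46 -0.26] d [ 0.0796  0.0236 -0.0471] w [ 0.0128 -0.0018  0.0012]
```

{"op": "move_arm", "data": {
  "series": [
    {"dx": 0.03, "dy": 0.0236, "dz": -0.047, "wx": 0.013, "wy": 0, "wz": 0},
    {"dx": 0.05, "dy": 0.0236, "dz": -0.047, "wx": 0.013, "wy": 0, "wz": 0},
    {"dx": 0.08, "dy": 0.0236, "dz": -0.047, "wx": 0.013, "wy": 0, "wz": 0},
    {"dx": 0.08, "dy": 0.0236, "dz": -0.047, "wx": 0.013, "wy": 0, "wz": 0},
    {"dx": 0.08, "dy": 0.0236, "dz": -0.047, "wx": 0.013, "wy": 0, "wz": 0},
    {"dx": 0.08, "dy": 0.0236, "dz": -0.047, "wx": 0.013, "wy": 0, "wz": 0}
  ]
}}

```text
clock: 2.12
tcp_pos: [0.5203, 0.066, 0.1114]
tool_rot: [3.137, 1.569, 1.335]
wrist_force: [0.2, -0.6, -0.8]
finger_gap: -0.0
```

```bash
python3 d.py .52 .067 .09;python3 - <<'E'
from plant import imaging
import cv2
ims=[cv2.resize(imaging.snapshot(n)['img'][:,:,::-1][y:y+140,x:x+180],None,fx=3.9,fy=2.1*1.0) for n,x,y in(('scene',220,130),('top',250,120))]
cv2.imwrite('pics/m2.png',cv2.vconcat(ims))
E
```

```text
2.1167 [0.5203 0.066  0.1114] [ 0.12  0.31 -0.21  1.05  0.    1.93] [ 0.18 -0.61 -0.77] d [ 0.0214 -0.0005 -0.0009] w [-0.0016 -0.002  -0.    ]
```

View pics/m2.png

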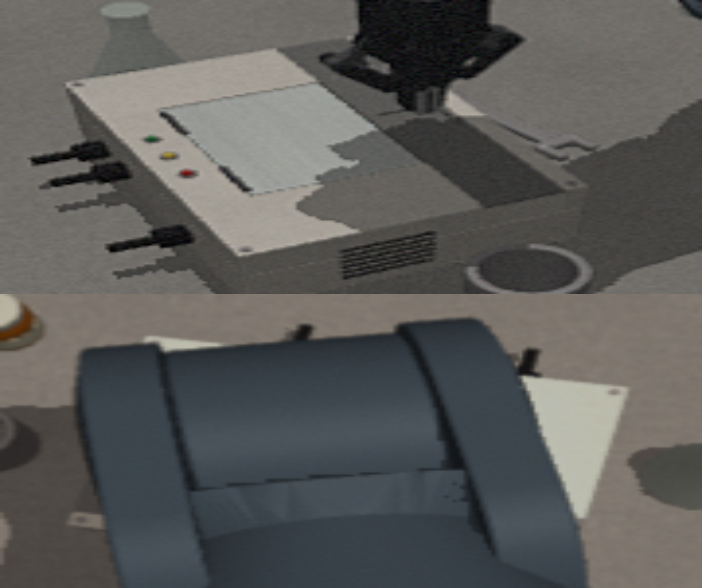

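The scene view shows the fingertips over the plate, at about (430,108) in the upper picture. The finger linkages stick out over the hatch, though. I'll turn a quarter so they lie along box y, clear of the hatch's swing.

{"op": "move_arm", "data": {
  "series": [
    {"dx": 0.0, "dy": -0.001, "dz": -0.001, "wx": -1.57, "wy": 0, "wz": 0},
    {"dx": 0.0, "dy": -0.001, "dz": -0.001, "wx": -1.57, "wy": 0, "wz": 0},
    {"dx": 0.0, "dy": -0.001, "dz": -0.001, "wx": -1.57, "wy": 0, "wz": 0},
    {"dx": 0.0, "dy": -0.001, "dz": -0.001, "wx": -1.57, "wy": 0, "wz": 0},
    {"dx": 0.0, "dy": -0.001, "dz": -0.001, "wx": -1.57, "wy": 0, "wz": 0},
    {"dx": 0.0, "dy": -0.001, "dz": -0.001, "wx": -1.57, "wy": 0, "wz": 0},
    {"dx": 0.0, "dy": -0.001, "dz": -0.001, "wx": -1.57, "wy": 0, "wz": 0},
    {"dx": 0.0, "dy": -0.001, "dz": -0.001, "wx": -1.57, "wy": 0, "wz": 0},
    {"dx": 0.0, "dy": -0.001, "dz": -0.001, "wx": -1.57, "wy": 0, "wz": 0},
    {"dx": 0.0, "dy": -0.001, "dz": -0.001, "wx": -1.57, "wy": 0, "wz": 0},
    {"dx": 0.0, "dy": -0.001, "dz": -0.001, "wx": -1.57, "wy": 0, "wz": 0},
    {"dx": 0.0, "dy": -0.001, "dz": -0.001, "wx": -1.57, "wy": 0, "wz": 0},
    {"dx": 0.0, "dy": -0.001, "dz": -0.001, "wx": -1.57, "wy": 0, "wz": 0},
    {"dx": 0.0, "dy": -0.001, "dz": -0.001, "wx": -1.57, "wy": 0, "wz": 0},
    {"dx": 0.0, "dy": -0.001, "dz": -0.001, "wx": -1.57, "wy": 0, "wz": 0}
  ]
}}

```text
clock: 3.47
tcp_pos: [0.5207, 0.0673, 0.113]
tool_rot: [0.808, 1.566, 0.574]
wrist_force: [0.8, 0.3, 0.0]
finger_gap: 0.0004
```

```bash
sed -i 's/a=-0.229;/a=-0.229+np.pi\/2;/' d.py; python3 d.py .519 .067 .093
```

```text
3.4667 [0.5207 0.0673 0.113 ] [ 0.13  0.31 -0.21  1.05  0.    0.36] [0.76 0.27 0.03] d [ 0.0199 -0.0008 -0.0017] w [-0.0051  0.0032 -0.0033]
```

{"op": "move_arm", "data": {
  "series": [
    {"dx": 0.01, "dy": -0.001, "dz": -0.002, "wx": 0, "wy": 0, "wz": 0},
    {"dx": 0.015, "dy": -0.001, "dz": -0.002, "wx": 0, "wy": 0, "wz": 0},
    {"dx": 0.02, "dy": -0.001, "dz": -0.002, "wx": 0, "wy": 0, "wz": 0},
    {"dx": 0.021, "dy": -0.001, "dz": -0.002, "wx": 0, "wy": 0, "wz": 0},
    {"dx": 0.021, "dy": -0.001, "dz": -0.002, "wx": 0, "wy": 0, "wz": 0}
  ]
}}

```text
clock: 3.88
tcp_pos: [0.5182, 0.0667, 0.0915]
tool_rot: [0.891, 1.567, 0.657]
wrist_force: [-1.5, -0.3, 1.8]
finger_gap: -0.0001
```

```bash
python3 d.py .519 .067 .087
```

```text
3.8833 [0.5182 0.0667 0.0915] [ 0.13  0.32 -0.25  0.99  0.    0.36] [-1.51 -0.3   1.77] d [0.0045 0.0004 0.0007] w [-0.0057  0.0023 -0.0028]
```

The tip is below strip level with about 1.8 N of force, so it is on the sprung plate. I'll press it home, then lift off at once towards the front.

{"op": "move_arm", "data": {
  "series": [
    {"dx": 0.002, "dy": 0, "dz": 0, "wx": 0, "wy": 0, "wz": 0},
    {"dx": 0.004, "dy": 0, "dz": 0, "wx": 0, "wy": 0, "wz": 0},
    {"dx": 0.005, "dy": 0, "dz": 0, "wx": 0, "wy": 0, "wz": 0},
    {"dx": 0.005, "dy": 0, "dz": 0, "wx": 0, "wy": 0, "wz": 0}
  ]
}}

```text
clock: 4.22
tcp_pos: [0.5184, 0.0668, 0.0876]
tool_rot: [0.766, 1.566, 0.532]
wrist_force: [-8.0, -1.6, 24.5]
finger_gap: -0.0
```

{"op": "move_arm", "data": {
  "series": [
    {"dx": -0.02, "dy": 0, "dz": 0, "wx": 0, "wy": 0, "wz": 0},
    {"dx": -0.05, "dy": 0, "dz": -0.02, "wx": 0, "wy": 0, "wz": 0},
    {"dx": -0.08, "dy": 0, "dz": -0.05, "wx": 0, "wy": 0, "wz": 0},
    {"dx": -0.11, "dy": 0, "dz": -0.08, "wx": 0, "wy": 0, "wz": 0},
    {"dx": -0.14, "dy": 0, "dz": -0.11, "wx": 0, "wy": 0, "wz": 0},
    {"dx": -0.15, "dy": 0, "dz": -0.14, "wx": 0, "wy": 0, "wz": 0},
    {"dx": -0.15, "dy": 0, "dz": -0.15, "wx": 0, "wy": 0, "wz": 0},
    {"dx": -0.15, "dy": 0, "dz": -0.15, "wx": 0, "wy": 0, "wz": 0},
    {"dx": -0.15, "dy": 0, "dz": -0.15, "wx": 0, "wy": 0, "wz": 0},
    {"dx": -0.15, "dy": 0, "dz": -0.15, "wx": 0, "wy": 0, "wz": 0},
    {"dx": -0.15, "dy": 0, "dz": -0.15, "wx": 0, "wy": 0, "wz": 0},
    {"dx": -0.15, "dy": 0, "dz": -0.15, "wx": 0, "wy": 0, "wz": 0},
    {"dx": -0.15, "dy": 0, "dz": -0.15, "wx": 0, "wy": 0, "wz": 0},
    {"dx": -0.15, "dy": 0, "dz": -0.15, "wx": 0, "wy": 0, "wz": 0},
    {"dx": -0.15, "dy": 0, "dz": -0.15, "wx": 0, "wy": 0, "wz": 0},
    {"dx": -0.15, "dy": 0, "dz": -0.15, "wx": 0, "wy": 0, "wz": 0},
    {"dx": -0.15, "dy": 0, "dz": -0.15, "wx": 0, "wy": 0, "wz": 0},
    {"dx": -0.15, "dy": 0, "dz": -0.15, "wx": 0, "wy": 0, "wz": 0},
    {"dx": -0.15, "dy": 0, "dz": -0.15, "wx": 0, "wy": 0, "wz": 0},
    {"dx": -0.15, "dy": 0, "dz": -0.15, "wx": 0, "wy": 0, "wz": 0}
  ]
}}

```text
clock: 5.88
tcp_pos: [0.3719, 0.1013, 0.2372]
tool_rot: [0.766, 1.566, 0.532]
wrist_force: [0.4, 0.4, -0.7]
finger_gap: -0.0
```

{"op": "move_arm", "data": {
  "series": [
    {"dx": 0, "dy": 0, "dz": 0, "wx": 0, "wy": 0, "wz": 0},
    {"dx": 0, "dy": 0, "dz": 0, "wx": 0, "wy": 0, "wz": 0},
    {"dx": 0, "dy": 0, "dz": 0, "wx": 0, "wy": 0, "wz": 0},
    {"dx": 0, "dy": 0, "dz": 0, "wx": 0, "wy": 0, "wz": 0},
    {"dx": 0, "dy": 0, "dz": 0, "wx": 0, "wy": 0, "wz": 0},
    {"dx": 0, "dy": 0, "dz": 0, "wx": 0, "wy": 0, "wz": 0},
    {"dx": 0, "dy": 0, "dz": 0, "wx": 0, "wy": 0, "wz": 0},
    {"dx": 0, "dy": 0, "dz": 0, "wx": 0, "wy": 0, "wz": 0},
    {"dx": 0, "dy": 0, "dz": 0, "wx": 0, "wy": 0, "wz": 0},
    {"dx": 0, "dy": 0, "dz": 0, "wx": 0, "wy": 0, "wz": 0}
  ]
}}

```text
clock: 6.72
tcp_pos: [0.372, 0.1013, 0.2372]
tool_rot: [0.764, 1.566, 0.529]
wrist_force: [-0.2, -0.3, 0.6]
finger_gap: -0.0001
```

```bash
python3 d.py .5916 .0751 .13;python3 - <<'E'
from plant import imaging
import cv2,pickle
S={n:imaging.snapshot(n) for n in('scene','top')};pickle.dump(S,open('s3.pkl','wb'))
ims=[cv2.resize(S[n]['img'][:,:,::-1][y:y+150,x:x+180],None,fx=4,fy=4,interpolation=cv2.INTER_CUBIC) for n,x,y in(('scene',220,130),('top',250,120))]
cv2.imwrite('pics/m3.png',ims[0]);cv2.imwrite('pics/m3t.png',ims[1])
E
```

```text
6.7167 [0.372  0.1013 0.2372] [ 0.26 -0.03 -0.29  1.31  0.    0.5 ] [-0.23 -0.32  0.59] d [0.108  0.0252 0.2193] w [-0.0058  0.0035 -0.0033]
```

View pics/m3.png

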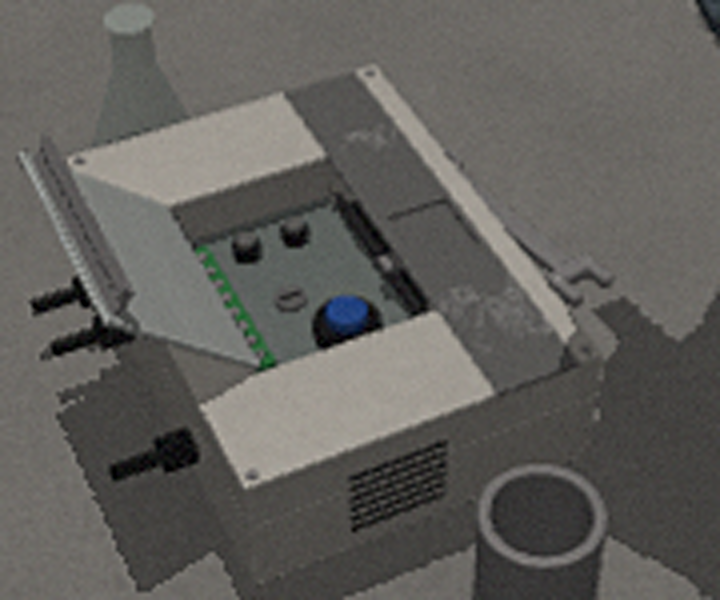

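View pics/m3t.png

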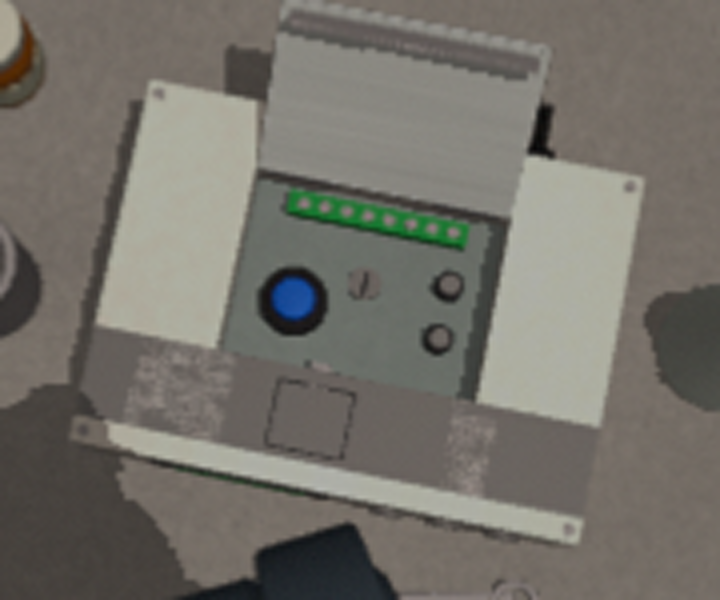

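The hatch is open. The blue button is at zoomed top-view pixel (294,299) and scene pixel (347,314). I'll measure it from both.

```bash
python3 - <<'E'
from h import *
S=pickle.load(open('s3.pkl','rb'))
print(ray(S['top'],[(250+294/4,120+299/4)],.081),ray(S['scene'],[(220+347/4,130+311/4)],.081))
E
python3 d.py .5916 .0751 .2
```

```text
[[0.59060358 0.07498483 0.081     ]] [[0.59493125 0.08039032 0.081     ]]
6.8167 [0.372  0.1013 0.2372] [ 0.26 -0.03 -0.29  1.31  0.    0.5 ] [0.48 0.31 0.12] d [0.0381 0.0255 0.2196] w [-0.0058  0.0035 -0.0033]
```

{"op": "move_arm", "data": {
  "series": [
    {"dx": 0.038, "dy": 0.0265, "dz": 0.22, "wx": -0.006, "wy": 0.003, "wz": -0.003},
    {"dx": 0.038, "dy": 0.0265, "dz": 0.22, "wx": -0.006, "wy": 0.003, "wz": -0.003},
    {"dx": 0.038, "dy": 0.0265, "dz": 0.22, "wx": -0.006, "wy": 0.003, "wz": -0.003},
    {"dx": 0.038, "dy": 0.0265, "dz": 0.22, "wx": -0.006, "wy": 0.003, "wz": -0.003},
    {"dx": 0.038, "dy": 0.0265, "dz": 0.22, "wx": -0.006, "wy": 0.003, "wz": -0.003},
    {"dx": 0.038, "dy": 0.0265, "dz": 0.22, "wx": -0.006, "wy": 0.003, "wz": -0.003},
    {"dx": 0.038, "dy": 0.0265, "dz": 0.22, "wx": -0.006, "wy": 0.003, "wz": -0.003},
    {"dx": 0.08, "dy": 0.0265, "dz": 0.22, "wx": -0.006, "wy": 0.003, "wz": -0.003},
    {"dx": 0.11, "dy": 0.0265, "dz": 0.22, "wx": -0.006, "wy": 0.003, "wz": -0.003},
    {"dx": 0.135, "dy": 0.0265, "dz": 0.22, "wx": -0.006, "wy": 0.003, "wz": -0.003},
    {"dx": 0.135, "dy": 0.0265, "dz": 0.22, "wx": -0.006, "wy": 0.003, "wz": -0.003},
    {"dx": 0.135, "dy": 0.0265, "dz": 0.22, "wx": -0.006, "wy": 0.003, "wz": -0.003}
  ]
}}

```text
clock: 7.82
tcp_pos: [0.5916, 0.0763, 0.103]
tool_rot: [-2.904, 1.569, -3.133]
wrist_force: [-0.8, 0.2, -0.8]
finger_gap: 0.0002
```

```bash
python3 d.py .592 .076 .082;python3 - <<'E'
from plant import imaging
import cv2
cv2.imwrite('pics/m4.png',cv2.resize(imaging.snapshot('scene')['img'][:,:,::-1][130:280,220:400],None,fx=4,fy=4,interpolation=cv2.INTER_CUBIC))
E
```

```text
7.8167 [0.5916 0.0763 0.103 ] [ 0.13  0.46 -0.01  1.1   0.    0.36] [-0.85  0.19 -0.83] d [ 0.021  -0.0002  0.0005] w [ 0.0004 -0.0014  0.0003]
```

View pics/m4.png

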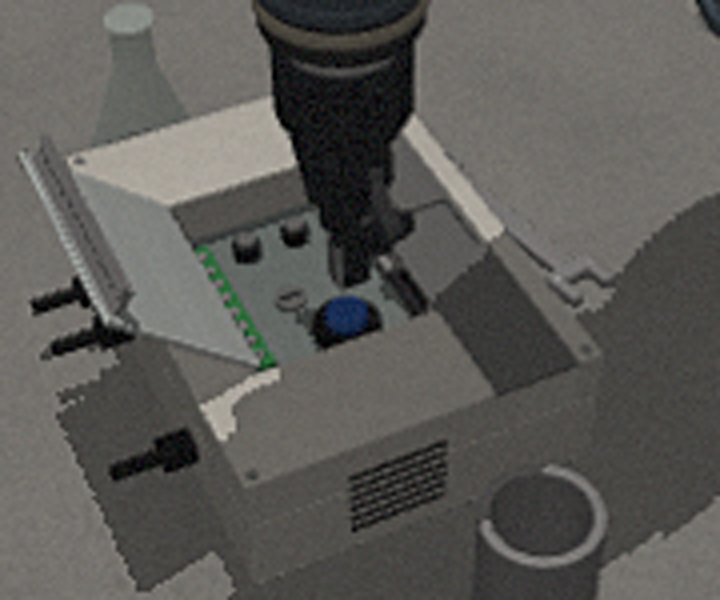

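The fingertip is at (350,285), straight above the button at (347,313), and the hatch is well clear. I'll go down and press.

{"op": "move_arm", "data": {
  "series": [
    {"dx": 0.01, "dy": 0, "dz": 0, "wx": 0, "wy": 0, "wz": 0},
    {"dx": 0.018, "dy": 0, "dz": 0, "wx": 0, "wy": 0, "wz": 0},
    {"dx": 0.022, "dy": 0, "dz": 0, "wx": 0, "wy": 0, "wz": 0},
    {"dx": 0.024, "dy": 0, "dz": 0, "wx": 0, "wy": 0, "wz": 0},
    {"dx": 0.024, "dy": 0, "dz": 0, "wx": 0, "wy": 0, "wz": 0}
  ]
}}

```text
clock: 8.28
tcp_pos: [0.5927, 0.0764, 0.0803]
tool_rot: [0.532, 1.57, 0.303]
wrist_force: [-1.0, 0.4, 1.4]
finger_gap: -0.0002
```

{"op": "move_arm", "data": {
  "series": [
    {"dx": 0.002, "dy": 0, "dz": 0, "wx": 0, "wy": 0, "wz": 0},
    {"dx": 0.004, "dy": 0, "dz": 0, "wx": 0, "wy": 0, "wz": 0},
    {"dx": 0.005, "dy": 0, "dz": 0, "wx": 0, "wy": 0, "wz": 0},
    {"dx": 0.005, "dy": 0, "dz": 0, "wx": 0, "wy": 0, "wz": 0},
    {"dx": 0.005, "dy": 0, "dz": 0, "wx": 0, "wy": 0, "wz": 0}
  ]
}}

```text
clock: 8.7
tcp_pos: [0.5929, 0.0765, 0.0759]
tool_rot: [0.466, 1.569, 0.238]
wrist_force: [-3.0, -0.3, 11.0]
finger_gap: -0.0001
```

There's 11 N at z 0.0759, which is more than the 5 N the spring gives at its stop, and the travel is about 5 mm. So it's home. I'll press a touch harder for a moment, then withdraw.

{"op": "move_arm", "data": {
  "series": [
    {"dx": 0.001, "dy": 0, "dz": 0, "wx": 0, "wy": 0, "wz": 0},
    {"dx": 0.001, "dy": 0, "dz": 0, "wx": 0, "wy": 0, "wz": 0},
    {"dx": 0.001, "dy": 0, "dz": 0, "wx": 0, "wy": 0, "wz": 0}
  ]
}}

```text
clock: 8.95
tcp_pos: [0.593, 0.0765, 0.0759]
tool_rot: [0.427, 1.568, 0.198]
wrist_force: [-6.3, -1.0, 15.9]
finger_gap: -0.0004
```

{"op": "move_arm", "data": {
  "series": [
    {"dx": -0.02, "dy": 0, "dz": 0, "wx": 0, "wy": 0, "wz": 0},
    {"dx": -0.05, "dy": 0, "dz": 0, "wx": 0, "wy": 0, "wz": 0},
    {"dx": -0.08, "dy": 0, "dz": 0, "wx": 0, "wy": 0, "wz": 0},
    {"dx": -0.11, "dy": 0, "dz": -0.02, "wx": 0, "wy": 0, "wz": 0},
    {"dx": -0.14, "dy": 0, "dz": -0.06, "wx": 0, "wy": 0, "wz": 0},
    {"dx": -0.16, "dy": 0, "dz": -0.1, "wx": 0, "wy": 0, "wz": 0},
    {"dx": -0.16, "dy": 0, "dz": -0.14, "wx": 0, "wy": 0, "wz": 0},
    {"dx": -0.16, "dy": 0, "dz": -0.18, "wx": 0, "wy": 0, "wz": 0},
    {"dx": -0.16, "dy": 0, "dz": -0.21, "wx": 0, "wy": 0, "wz": 0},
    {"dx": -0.16, "dy": 0, "dz": -0.21, "wx": 0, "wy": 0, "wz": 0},
    {"dx": -0.16, "dy": 0, "dz": -0.21, "wx": 0, "wy": 0, "wz": 0},
    {"dx": -0.16, "dy": 0, "dz": -0.21, "wx": 0, "wy": 0, "wz": 0}
  ]
}}

```text
clock: 9.95
tcp_pos: [0.3885, 0.1241, 0.2357]
tool_rot: [0.436, 1.567, 0.208]
wrist_force: [-0.0, -0.5, 0.3]
finger_gap: -0.0003
```

```bash
python3 - <<'E'
from plant import imaging
import cv2
for n in('scene','top'): cv2.imwrite(f'pics/e_{n}.png',imaging.snapshot(n)['img'][:,:,::-1])
E
```

```text
(no output)
```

View pics/e_top.png

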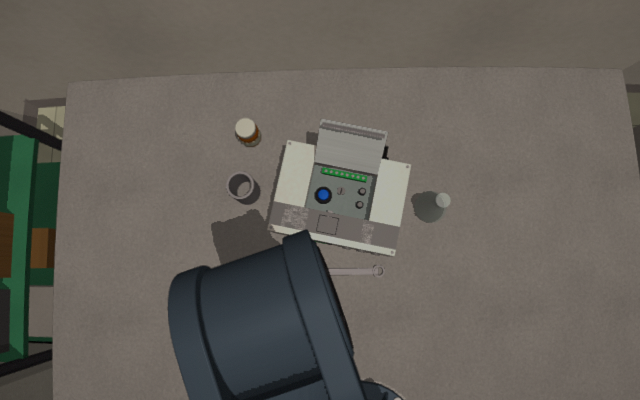

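View pics/e_scene.png

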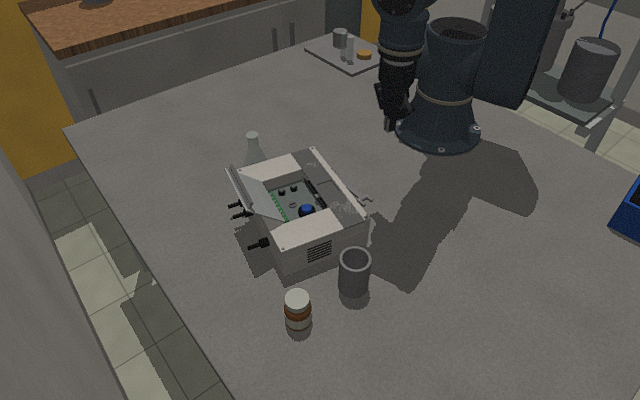

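The hatch stands open. The button at (323,195) is proud again, and the plate outline at (327,224) is unchanged. The flask, sleeve, jar and spanner are at their starting pixels, and the hand is clear.

```bash
python3 -c "
from plant import ticket,ctrl
print(ctrl.get_obs()['wrist_force']);print(ticket.sign_off())"
```

```text
[ 1.08344593 -0.54490071 -0.19194612]
the job is handed in; nothing more can be done
None
```

The limiter is reset: the hatch sprang open, the blue button was pressed home, and the job was handed in at about 10 s of the 51 s allowed. The sign-off reports no verdict.

- **Release plate:** I found it by its faint outline in both camera views, about 15 mm left of the strip's middle, instead of sweeping along the strip. The first touch gave about 1.8 N, with the tip 1.5 mm below the plate's nominal face height. I pressed it to its stop (24.5 N at z 0.0876), and the hatch opened after I lifted off.
- **Reset button:** I pressed it about 5 mm, to z 0.0759. The force was 11 N and then 16 N, above the spring's 5 N at the stop.
- **Last checks:**
  - Both pictures show the hatch fully open and the button and plate apparently back at rest, judged by eye.
  - The flask, sleeve and jar are where they stood. So is the visible part of the spanner; the arm hides the rest of it in the top view.
  - The hand is clear, with the wrist force close to zero.
- **What disagreed:**
  - The two cameras' positions for the box and button differed by about 5 to 7 mm. I relied mainly on the top view, which fitted the box's known size better.
  - Two early move calls were refused as invalid input and moved nothing. I then used smaller shifts and filled in every field.

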